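# Load the autosampler's cartridge lane

## Task

Lift the dust cover off the loader's deck by its handle and set it down flat, right way up, on the bench clear of the loader. Stand all the reagent cartridges on the open deck outside the hood and its guides, in one straight row along the deck's middle line, their 60 mm width across the deck, then push the whole row from behind as one block into the hood until the first cartridge stands against the stop and all are close together and still in line. Put the cover back flat on the deck, squarely over the cartridges left outside and just clear of the guides, press the start button fully down, and leave the other things on the bench alone.

Things in the scene. Friction and masses are not known exactly. Their poses are not given: they have to be found in the camera images.
- loader: cartridge loader, fixed. +x: push direction, along the deck into the hood; y across; z up; origin on the bench under the middle of the hood's mouth, on the deck's middle line. Deck: flat bare aluminium plate, top 12 mm above the bench, 110 mm wide, from x = -310 mm to the stop at x = 80 mm. White housing behind the stop: x 80 to 210, y -55 to 100 mm, 105 mm high
- mouth (a point): middle of the hood's mouth at deck height, 12 mm over the loader's origin. Hood: grey walls 6 mm thick and a clear roof over loader x = 0 to 80 mm, 66 mm wide inside; roof underside 66, top 70 mm above the bench. Grey guides, 42 mm above the bench, flare from 66 to about 76 mm wide at loader x = -31 mm; the rest of the deck has no guides
- stop (a point): middle of the stop's foot at deck height: the housing's upright face inside the hood, 80 mm behind the mouth. Two cartridges fit under the hood; the rest of the row stays in front of it on the deck
- cover: dust cover, a loose grey channel, open below and at both ends, 220 (its x) x 100 (its y) x 62 mm high, side walls 4 mm, 58 mm free height inside, 0.3 kg; origin at the centre of its lower rim, z up. It starts lying on the open deck, its x along the deck, centred about 165 mm before the hood's mouth. The bench to the robot's left, beyond the deck's tail end, is free for it
- cover_handle (a point): centre of the cover's black bar handle, 90 mm above its lower rim; the bar is 90 mm long along the cover's x, 14 mm wide, 12 mm high, on two short posts
- cart1: reagent cartridge: white plastic box 40 (its x) x 60 (its y, width) x 42 mm high with a round red cap, 28 mm across and 8 mm high, on the middle of its top; 0.12 to 0.24 kg; origin: centre of its underside. All are alike, also turned half round; 4 to 6 are present (None if absent). They start upright on the bench between loader and robot
- cart2: reagent cartridge: white plastic box 40 (its x) x 60 (its y, width) x 42 mm high with a round red cap, 28 mm across and 8 mm high, on the middle of its top; 0.12 to 0.24 kg; origin: centre of its underside. All are alike, also turned half round; 4 to 6 are present (None if absent). They start upright on the bench between loader and robot
- cart3: reagent cartridge: white plastic box 40 (its x) x 60 (its y, width) x 42 mm high with a round red cap, 28 mm across and 8 mm high, on the middle of its top; 0.12 to 0.24 kg; origin: centre of its underside. All are alike, also turned half round; 4 to 6 are present (None if absent). They start upright on the bench between loader and robot
- cart4: reagent cartridge: white plastic box 40 (its x) x 60 (its y, width) x 42 mm high with a round red cap, 28 mm across and 8 mm high, on the middle of its top; 0.12 to 0.24 kg; origin: centre of its underside. All are alike, also turned half round; 4 to 6 are present (None if absent). They start upright on the bench between loader and robot
- cart5: reagent cartridge: white plastic box 40 (its x) x 60 (its y, width) x 42 mm high with a round red cap, 28 mm across and 8 mm high, on the middle of its top; 0.12 to 0.24 kg; origin: centre of its underside. All are alike, also turned half round; 4 to 6 are present (None if absent). They start upright on the bench between loader and robot
- cart6: reagent cartridge: white plastic box 40 (its x) x 60 (its y, width) x 42 mm high with a round red cap, 28 mm across and 8 mm high, on the middle of its top; 0.12 to 0.24 kg; origin: centre of its underside. All are alike, also turned half round; 4 to 6 are present (None if absent). They start upright on the bench between loader and robot
- start (a joint): start button's travel: 0 up, 0.006 m fully down; a spring returns it, fully down takes 5 N
- start_top (a point): centre of the top of the round grey start button (32 mm across) on the loader housing; it is pressed straight down
- bottle: bystander: amber glass bottle 70 mm across, 150 mm high, on the bench beyond the loader; origin at the centre of its underside
- beaker: bystander: glass beaker 70 mm across, 90 mm high, on the bench beyond the loader; origin at the centre of its underside
- tipbox: bystander: grey box 120 x 80 x 64 mm with a clear top, on the bench to the robot's right; origin at the centre of its underside
Things that resemble listed ones, but are neither listed nor needed, are in the scene too. What is shaped like the cart2 but green or purple is not meant.

How it is judged:
By the outcome, as a careful person would: the job done as asked, in the order asked, and still so for the second after the job is handed in, with the robot touching nothing.
Of cart1, cart2, cart3, cart4, cart5, cart6 only 4 to 6 are there at a start; the rules pass over those that are not, and their reading is None.
At some moment in a run one of cart1, cart2, cart3, cart4, cart5, cart6 may be knocked a few centimetres aside while the robot is not near it.
It also fails if it takes over 210 s, if anything falls off the work surface, if the arm or the gripper's body presses on something with over 40 N, if the wrist force passes 120 N, or if a joint passes its speed limit or range.

## Robot

A 7-joint arm with a two-finger parallel gripper is mounted at the origin on the work surface. World frame = base frame: x ahead of the robot, y to its left, z up, the work surface at z = 0. Lengths are in m, angles in rad, forces in N, time in s.
With the tool pointing down it reaches from about 0.375 to 0.925 m from the base axis. Payload 3.1 kg.
Tool frame: the origin (TCP) lies between the finger pads; the fingertips stand 19 mm ahead of it and the grasp point (between the pads) is the TCP; z points along the fingers, y is the direction in which the jaws open and shut (so a half turn about z gives the same grasp; the last joint's range is limited). The gripper opens to 85 mm and grips with 20 to 120 N. Pads are 22 mm wide; open, the fingers measure 114 mm over their backs; the gripper's body (76 mm by 85 mm) begins 54 mm behind the grasp point. The pads swing forward as they close: fully open they stand 13 mm farther back than shut.
Start: joints at [-1.216, 0.383, 0.044, 1.598, -0.018, 1.161, -0.05], TCP at [0.284, 0.585, 0.25] pointing down, gripper open.
Joint ranges: [-2.61, 2.61], [-0.41, 2.15], [-1.48, 1.57], [0, 2.5], [-1.57, 4.71], [0.05, 1.97], [-2.85, 2.85]. Speed limits (rad/s): [2.79, 2.79, 3.14, 3.14, 3.14, 3.14, 3.14].

## Interface

Orientations are given as a unit quaternion [x, y, z, w].
In Python, from bench import move_ptp, movel, move_j, move_gripper, pause, inverse_kinematics, read_camera, camera_params, MotionError, sign_off, look_for, tip_of, read_time_s, read_qpos, read_joint_vel, read_effort, read_eef_pos, read_tcp_rot, read_ft_force, read_ft_torque, read_finger_gap gives the robot as it stands. Calls block until the motion is done:
- move_ptp(position, orientation): joint-space move of the TCP to a pose.
- movel(position, orientation=None, speed=0.15): straight line of the TCP; orientation=None keeps the orientation; speed is the mean speed in m/s.
- move_j(angles): joint-space move.
- move_gripper(opening, effort=None): finger opening in m; effort is the grip in N (None keeps the last); returns when the fingers have stopped.
- pause(seconds).
- inverse_kinematics(position, orientation): joint angles nearest the present ones, or None.
- read_camera(name): name is "scene" or "top" or "wrist"; returns the picture (400x640x3 uint8, red, green, blue); there is no depth.
- camera_params(name): a dict with "K" (3x3 intrinsics, pixels), "dist_coeffs" ([k1, k2, p1, p2, k3] as OpenCV has them; the pictures are not rectified), "camera_from_world" (4x4, takes a point from world to camera coordinates). Camera axes: x right, y down, z forward; pixel columns grow to the right and rows downward; lengths in m; the calibration is good to about 2 mm. A picture is of the moment at which its call begins: read the wrist's pose just before it. camera_params takes no time and is no camera call; for the wrist camera it gives the pose at the moment of the call.
A pose or a line that the arm cannot do raises MotionError and nothing moves.
- sign_off(): hands the job in, once; it reports no verdict.
Trained networks look in the newest picture that a camera, given by its name, has taken for a name from the list of things; names that differ only in an ending like _2 or _b are one class to them, and where a whole thing is asked for, a point or a joint stands for the part that bears it (a point fixed in the world has none). Each returns a list of dicts, best first, with "confidence" (0 to 1); they miss things now and then, are a little off and sometimes report something else, mostly with a low value. They report only what shows in the picture. A call takes as long as a camera call. They do not tell look-alikes from the thing itself.
- look_for(camera, name): "at" ([column, row] in pixels, amid what is visible of it).
- tip_of(camera, name): "at" ([column, row] in pixels: a listed point, or the origin of a listed thing).
Readings, each from a call of its own:
- read_time_s(): time.
- read_qpos(): joint angles.
- read_joint_vel(): joint speeds.
- read_effort(): joint torques, N m.
- read_eef_pos(): TCP position.
- read_tcp_rot(): TCP orientation.
- read_ft_force(): force on the tool from outside, world axes, zero at the start.
- read_ft_torque(): the same for the moment, N m.
- read_finger_gap(): finger opening in m.
Only numpy, scipy, OpenCV 4.12 (cv2) and the standard library are available. Lean on these libraries where they do the work, as an engineer would, in place of code of your own. Each camera call takes 0.05 s, during which the arm holds its last target.

## Working session

There is one attempt and no reset: what is moved stays moved. The work goes in short steps, each a Python script; the robot and the scene stay as the last script left them, time stands still between calls to the robot, and variables do not carry over. Pictures are saved under pics/ and viewed, and the job is handed in when it is done.

```bash
ls; mkdir -p pics; python3 - <<'E'
from bench import *
import cv2,numpy as np
np.set_printoptions(precision=4,suppress=True)
for n in ["scene","top","wrist"]:
    im=read_camera(n); cv2.imwrite(f"pics/{n}0.png",im[:,:,::-1])
    p=camera_params(n); print(n,p["K"],p["dist_coeffs"]);print(np.array(p["camera_from_world"]))
print(read_time_s(),read_eef_pos(),read_tcp_rot(),read_finger_gap())
E
```

```text
pics
scene [[469.4659   0.     325.134 ]
 [  0.     469.4659 199.0652]
 [  0.       0.       1.    ]] [-0.0942  0.      0.      0.      0.    ]
[[-0.6496  0.7603 -0.0004  0.4216]
 [ 0.5377  0.4591 -0.7072 -0.1532]
 [-0.5375 -0.4596 -0.707   1.352 ]
 [ 0.      0.      0.      1.    ]]
top [[445.0618   0.     315.5319]
 [  0.     445.0618 201.2902]
 [  0.       0.       1.    ]] [-0.0345  0.      0.      0.      0.    ]
[[ 0.0233 -0.9996 -0.0135 -0.1224]
 [-0.9992 -0.0229 -0.0338  0.5297]
 [ 0.0335  0.0143 -0.9993  1.3366]
 [ 0.      0.      0.      1.    ]]
wrist [[287.1778   0.     317.3067]
 [  0.     287.1778 200.0025]
 [  0.       0.       1.    ]] [-0.0502  0.      0.      0.      0.    ]
[[ 0.4371  0.8994 -0.0018 -0.6484]
 [ 0.8551 -0.4149  0.3108 -0.0411]
 [ 0.2788 -0.1374 -0.9505  0.3803]
 [ 0.      0.      0.      1.    ]]
0.15 [0.284  0.5839 0.2492] [ 0.2244  0.9745 -0.001  -0.0002] 0.08574258756802029
```

View pics/scene0.png

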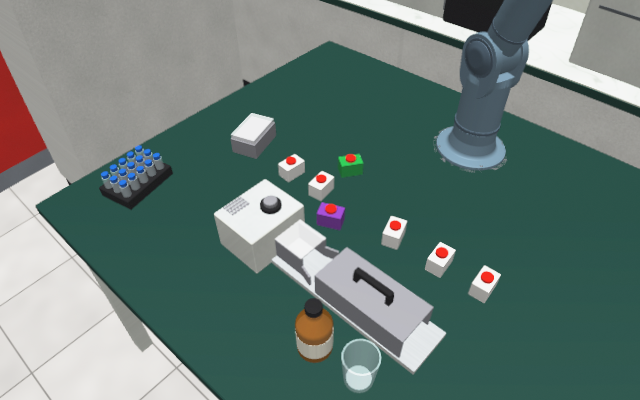

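View pics/top0.png

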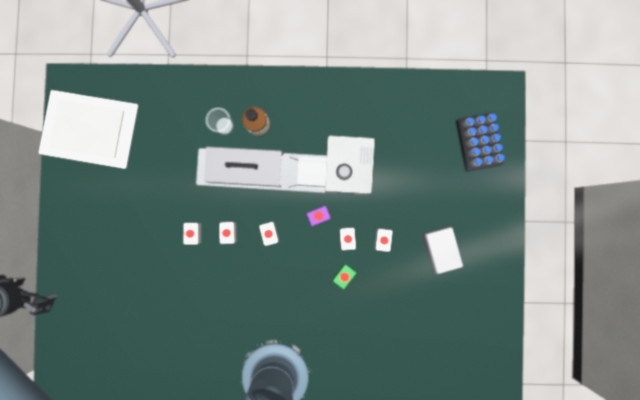

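View pics/wrist0.png

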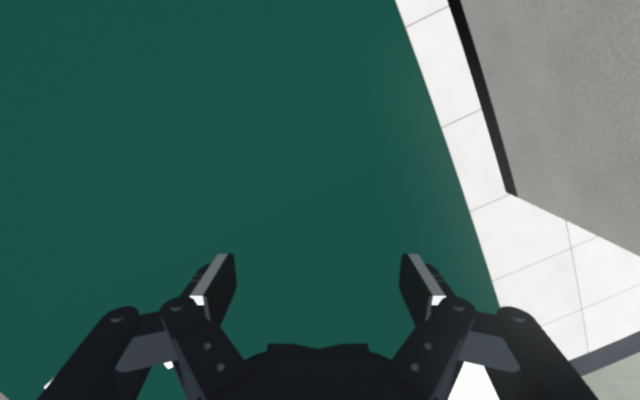

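The top view shows five white cartridges with red caps at (191,233), (227,233), (268,234), (348,239) and (384,240). Two look-alikes are excluded by colour: purple at (319,215) and green at (345,277). The cover is at (242,167), its handle at (241,165), and the button at (344,171). There's also a white box at (88,128) that isn't needed. Next I'll locate everything with the networks.

```bash
cat > h.py <<'E'
from bench import *
import cv2,numpy as np
from scipy.optimize import least_squares
from scipy.spatial.transform import Rotation as R
np.set_printoptions(precision=4,suppress=True)
def ray(cam,uv,P=None):
    P=P or camera_params(cam); K=np.array(P["K"]);d=np.array(P["dist_coeffs"]);T=np.array(P["camera_from_world"])
    n=cv2.undistortPoints(np.array([[uv]],float),K,d)[0,0]
    Rm=T[:3,:3]; o=-Rm.T@T[:3,3]; v=Rm.T@np.array([n[0],n[1],1]); return o,v/np.linalg.norm(v)
def plane(cam,uv,z,P=None):
    o,v=ray(cam,uv,P); return o+v*(z-o[2])/v[2]
def tri(obs):
    A=np.zeros((3,3));b=np.zeros(3)
    for o,v in obs:
        M=np.eye(3)-np.outer(v,v);A+=M;b+=M@o
    x=np.linalg.solve(A,b)
    return x,[np.linalg.norm((np.eye(3)-np.outer(v,v))@(x-o)) for o,v in obs]
def proj(cam,X,P=None):
    P=P or camera_params(cam);T=np.array(P["camera_from_world"])
    return cv2.projectPoints(np.atleast_2d(X).astype(float),cv2.Rodrigues(T[:3,:3])[0],T[:3,3],np.array(P["K"]),np.array(P["dist_coeffs"]))[0][:,0]
def snap(cam,name=None,scale=1):
    P=camera_params(cam); im=read_camera(cam)[:,:,::-1].copy()
    if name: cv2.imwrite(f"pics/{name}.png",im)
    return im,P
E
python3 - <<'E'
from h import *
t,_=snap("top");s,_=snap("scene")
res={}
for n in ["cart1","cover","cover_handle","start_top","mouth","stop","loader","bottle","beaker","tipbox"]:
    a=tip_of("top",n);b=tip_of("scene",n)
    print(n,"TOP",[(np.round(x["at"],1).tolist(),round(x["confidence"],2)) for x in a][:8],"SC",[(np.round(x["at"],1).tolist(),round(x["confidence"],2)) for x in b][:8])
    if n!="cart1" and a and b:
        print("   ",*tri([ray("top",a[0]["at"]),ray("scene",b[0]["at"])]))
    if n=="cart1":
        for x in a: print("   ",plane("top",x["at"],0))
        for x in b: print("   s",plane("scene",x["at"],0))
cv2.imwrite("pics/topz.png",cv2.resize(t[120:290,150:420],None,fx=2.9,fy=2.9,interpolation=cv2.INTER_CUBIC))
E
```

```text
cart1 TOP [([343.5, 276.3], 0.83), ([345.7, 237.7], 0.77), ([316.1, 215.7], 0.77), ([192.7, 233.5], 0.73), ([382.5, 234.3], 0.61), ([229.4, 233.9], 0.58), ([271.4, 233.3], 0.51)] SC [([349.2, 169.8], 0.92), ([333.0, 223.6], 0.89), ([322.5, 192.5], 0.77), ([395.0, 240.9], 0.75), ([478.5, 291.3], 0.7), ([288.4, 174.8], 0.69), ([435.7, 264.5], 0.58), ([289.7, 242.5], 0.17)]
    [ 0.3078 -0.1998  0.    ]
    [ 0.4244 -0.2039  0.    ]
    [ 0.489  -0.1127  0.    ]
    [0.4258 0.2626 0.    ]
    [ 0.4373 -0.3151  0.    ]
    [0.4274 0.1499 0.    ]
    [0.4324 0.0218 0.    ]
   s [ 0.3101 -0.2033  0.    ]
   s [ 0.4902 -0.1107  0.    ]
   s [ 0.4246 -0.2007  0.    ]
   s [0.4376 0.0354 0.    ]
   s [0.4376 0.255  0.    ]
   s [ 0.4325 -0.3153  0.    ]
   s [0.4353 0.1453 0.    ]
   s [ 0.6017 -0.1496  0.    ]
cover TOP [([245.5, 166.8], 0.85), ([193.2, 233.0], 0.57)] SC [([368.7, 309.0], 0.92)]
    [0.6322 0.1038 0.0133] [np.float64(0.0006424762397317382), np.float64(0.0006424762397317384)]
cover_handle TOP [([237.6, 165.6], 0.75)] SC [([371.7, 283.1], 0.97)]
    [0.6284 0.1065 0.1037] [np.
[... 549 characters left out ...]
64(0.0053994168804671816)]
loader TOP [([298.5, 172.9], 0.64)] SC [([316.2, 265.4], 0.72)]
    [ 0.6165 -0.0555  0.0078] [np.float64(0.0012282670303893992), np.float64(0.0012282670303894357)]
bottle TOP [([238.8, 165.6], 0.28)] SC [([316.4, 343.7], 0.89)]
    [ 0.6887  0.093  -0.0478] [np.float64(0.06377120240165372), np.float64(0.06377120240165368)]
beaker TOP [([222.1, 126.9], 0.69), ([300.2, 171.5], 0.27)] SC [([357.1, 378.6], 0.72)]
    [0.7576 0.1779 0.0021] [np.float64(0.005197929183406386), np.float64(0.005197929183406173)]
tipbox TOP [([438.3, 248.6], 0.69)] SC [([251.6, 141.8], 0.97)]
    [ 0.4014 -0.486   0.0073] [np.float64(0.004261515311776737), np.float64(0.0042615153117765816)]
```

View pics/topz.png

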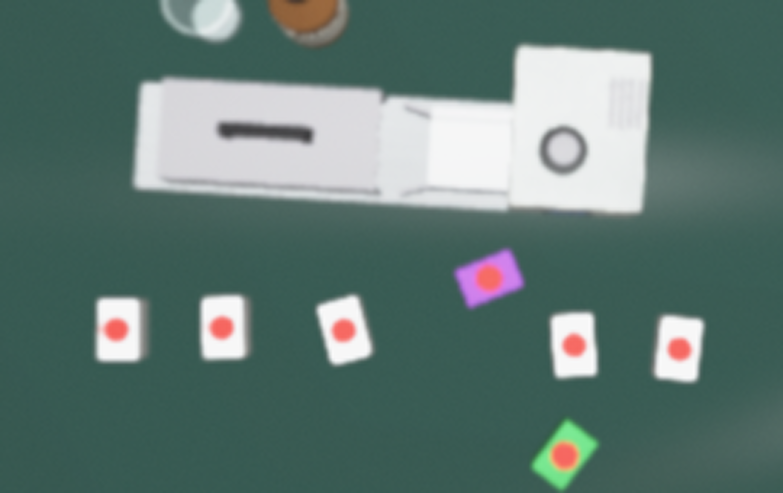

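```bash
cat >> h.py <<'E'
def quat(psi):
    "tool down, tool y (jaws) at world angle psi"
    y=np.array([np.cos(psi),np.sin(psi),0]);z=np.array([0,0,-1.]);x=np.cross(y,z)
    return R.from_matrix(np.c_[x,y,z]).as_quat()
E
python3 - <<'E'
from h import *
P=camera_params("wrist");T=np.array(P["camera_from_world"]);o=-T[:3,:3].T@T[:3,3]
Rt=R.from_quat(read_tcp_rot()).as_matrix()
print("cam in tool",Rt.T@(o-read_eef_pos()),"view dir tool",Rt.T@T[2,:3])
for p in [(0.62,0.10,0.30),(0.62,-0.02,0.30),(.63,.106,.104),(0.6,-.2,.13),(.43,-.315,.03),(.43,.26,.03),(.6,.35,.1)]:
    print(p,inverse_kinematics(p,quat(0)))
t=read_time_s()
move_ptp((0.62,0.10,0.32),quat(0)); snap("wrist","w1"); print(read_time_s()-t, read_qpos())
print([ (np.round(x["at"],1),round(x["confidence"],2)) for x in tip_of("wrist","cover_handle")])
E
```

```text
cam in tool [ 0.0794 -0.0005 -0.1239] view dir tool [-0.3108  0.0004  0.9505]
(0.62, 0.1, 0.3) [-0.6974  0.3389  0.5953  1.6205 -0.1982  1.2432 -0.0644]
(0.62, -0.02, 0.3) [-0.5859  0.3386  0.6933  1.643  -0.2262  1.242   0.153 ]
(0.63, 0.106, 0.104) [-0.6754  0.5854  0.5807  1.7552 -0.3913  0.9186  0.0705]
(0.6, -0.2, 0.13) [-0.4129  0.6529  0.9043  1.7686 -0.5953  1.0189  0.7187]
(0.43, -0.315, 0.03) [-0.0035  0.5732  0.6681  2.042  -0.5441  0.7064  1.0134]
(0.43, 0.26, 0.03) [-0.9284  0.4532  0.3469  2.1022 -0.257   0.6257 -0.4043]
(0.6, 0.35, 0.1) [-0.8266  0.6354  0.33    1.5974 -0.2389  0.9488 -0.4166]
2.175 [-0.6997  0.3245  0.5934  1.5952 -0.1879  1.2801 -0.0727]
[(array([323.1, 176.9]), 0.92)]
```

View pics/w1.png

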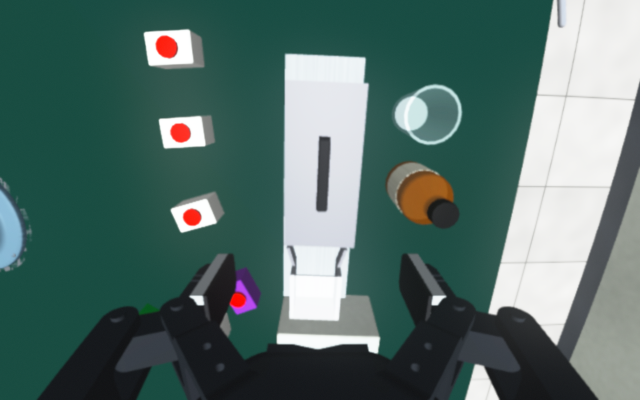

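The wrist view shows the handle bar at (323,174), from (322,137) to (322,211). The deck tail edge is at row 55 and the guides are at (293,262) and (341,262). I'll take two more views to triangulate the handle and fit the loader.

```bash
python3 - <<'E'
from h import *
import pickle
S={}
for i,(x,y) in enumerate([(0.62,0.10),(0.60,-0.02),(0.62,-.10)]):
    if i: move_ptp((x,y,0.32),quat(0))
    im,P=snap("wrist",f"v{i}")
    S[i]={"P":P}
    for n in ["cover_handle","mouth","stop","start_top"]:
        r=tip_of("wrist",n); S[i][n]=[(x["at"],x["confidence"]) for x in r]
        print(i,n,[(np.round(x["at"],1).tolist(),round(x["confidence"],2)) for x in r][:3])
    if not i: print(camera_params("wrist")["camera_from_world"][:3])
for n in ["cover_handle","mouth","stop","start_top"]:
    ob=[ray("wrist",S[i][n][0][0],S[i]["P"]) for i in S if S[i][n] and S[i][n][0][1]>.5]
    if len(ob)>1: print(n,len(ob),*tri(ob))
pickle.dump(S,open("S.pkl","wb")); print(read_time_s())
E
```

```text
0 cover_handle [([327.3, 173.9], 0.85)]
0 mouth [([315.1, 255.4], 0.84)]
0 stop [([216.4, 321.9], 0.58)]
0 start_top []
[[ 1.      0.0009  0.0002 -0.6202]
 [ 0.0008 -0.9506  0.3104  0.0323]
 [ 0.0005 -0.3104 -0.9506  0.4773]]
1 cover_handle [([340.4, 63.9], 0.95)]
1 mouth [([325.7, 184.5], 0.77)]
1 stop []
1 start_top [([327.9, 302.4], 0.58)]
2 cover_handle []
2 mouth [([315.5, 130.0], 0.98)]
2 stop [([416.2, 38.3], 0.16)]
2 start_top []
cover_handle 2 [0.629  0.1028 0.099 ] [np.float64(0.002970346219183256), np.float64(0.0029703462191834275)]
mouth 3 [ 0.6157 -0.0562  0.0159] [np.float64(0.0007981017508610193), np.float64(0.002917164513276659), np.float64(0.0021289372847443024)]
5.2083
```

View pics/v1.png

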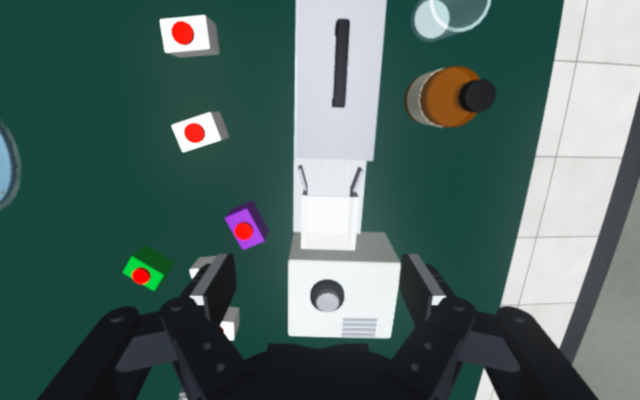

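View pics/v2.png

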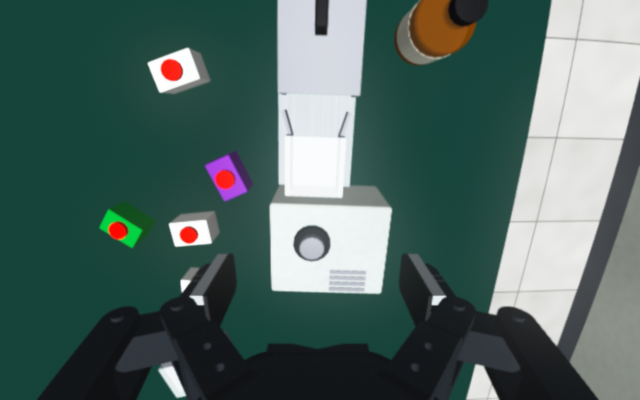

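```bash
python3 - <<'E'
import cv2,numpy as np
def z(n,x0,y0,w,h,f):
    im=cv2.imread(f"pics/{n}.png")[y0:y0+h,x0:x0+w]; o=cv2.resize(im,None,fx=f,fy=f,interpolation=cv2.INTER_CUBIC)
    for k in range(0,w,10): cv2.putText(o,str(x0+k),(k*f,8),0,.3,(0,0,255),1) if k%20==0 else 0; cv2.line(o,(k*f,10),(k*f,16),(0,0,255),1)
    for k in range(0,h,10): cv2.putText(o,str(y0+k),(0,k*f+4),0,.3,(0,0,255),1)
    return o
cv2.imwrite("pics/z0.png",np.hstack([z("v0",275,45,100,60,4),z("v0",275,235,100,60,4)]))
cv2.imwrite("pics/z2.png",z("v2",265,85,135,115,5))
cv2.imwrite("pics/z3.png",z("v2",265,180,135,118,5))
E
```

```text
(no output)
```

View pics/z0.png

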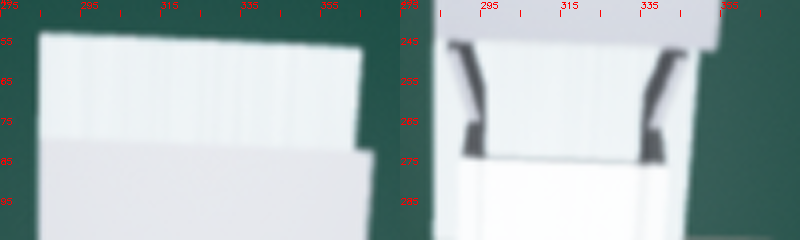

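View pics/z2.png

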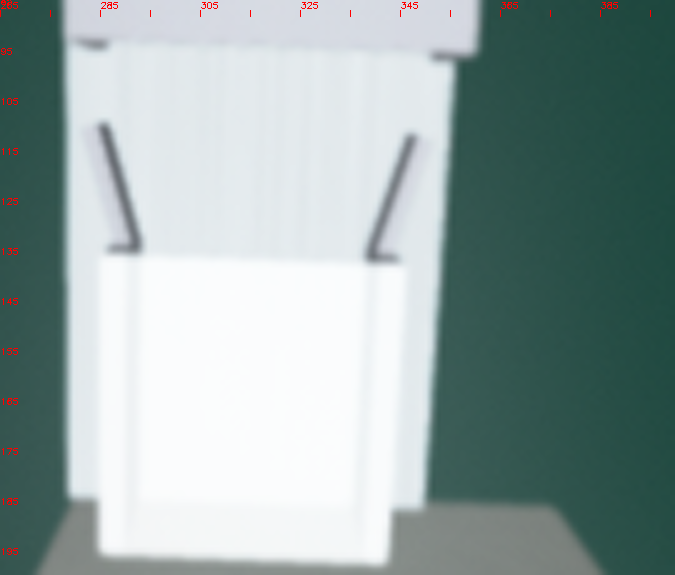

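View pics/z3.png

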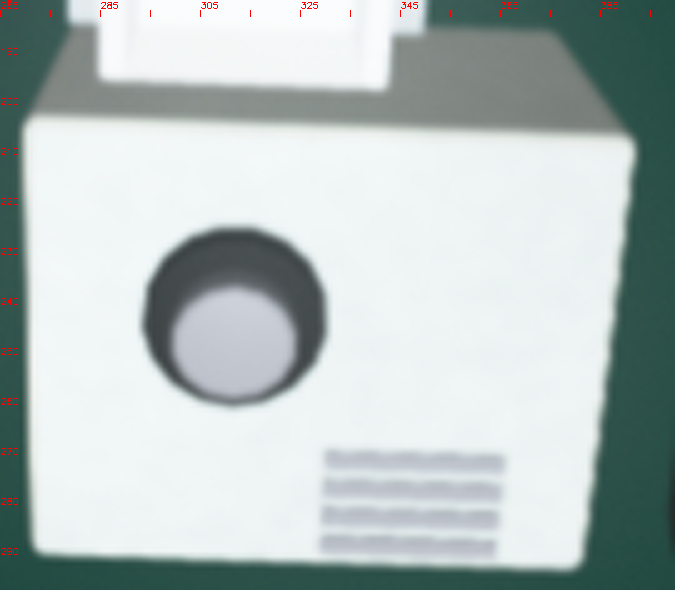

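```bash
cat > fit.py <<'E'
from h import *
import pickle
S=pickle.load(open("S.pkl","rb"))
C=[(0,(284.5,53.5),(-310,-55,12)),(0,(365.5,57),(-310,55,12)),
(2,(269.4,203.4),(80,-55,105)),(2,(392.2,208),(80,100,105)),(2,(272,291),(210,-55,105)),(2,(381.4,294.2),(210,100,105)),
(2,(284.8,136.4),(0,-39,70)),(2,(346,137.8),(0,39,70)),(2,(278.4,184.6),(80,-55,12)),(2,(350,187),(80,55,12))]
def W(p,X):
    c,s=np.cos(p[2]),np.sin(p[2]);X=np.asarray(X,float)/1000
    return np.array([p[0]+c*X[0]-s*X[1],p[1]+s*X[0]+c*X[1],X[2]+ (p[3] if len(p)>3 else 0)])
def res(p): return np.concatenate([proj("wrist",W(p,X),S[i]["P"])[0]-(np.array(uv)-.4) for i,uv,X in C])
if __name__=="__main__":
    for p0 in ([.617,-.058,-np.pi/2],[.617,-.058,-np.pi/2,0]):
        r=least_squares(res,p0,loss="soft_l1"); print(r.x,np.degrees(r.x[2]));print(res(r.x).reshape(-1,2))
    p=r.x
    # button: top centre pixel in v2 & v1
    print("btn",*tri([ray("wrist",(265+234/5-.4,180+344/5-.4),S[2]["P"]),ray("wrist",(329,294.5),S[1]["P"])]))
    # handle centre in v0, v1
    print("hnd",*tri([ray("wrist",(323,174),S[0]["P"]),ray("wrist",(340.5,62.5),S[1]["P"])]))
E
python3 fit.py
python3 - <<'E'
import cv2,numpy as np
a=cv2.resize(cv2.imread("pics/v0.png")[130:220,290:360],None,fx=5,fy=5)
b=cv2.resize(cv2.imread("pics/v1.png")[15:105,305:375],None,fx=5,fy=5)
c=cv2.resize(cv2.imread("pics/v1.png")[270:315,300:360],None,fx=5,fy=5);c=np.vstack([c,np.zeros((225,300,3),np.uint8)])
cv2.imwrite("pics/z4.png",np.hstack([a,b])); cv2.imwrite("pics/z5.png",c)
E
```

```text
[ 0.6175 -0.0595 -1.608 ] -92.13033003441646
[[ 0.3956 -0.1487]
 [-0.6075 -0.0238]
 [-0.2009  0.1735]
 [ 0.6673 -0.3779]
 [-0.8937  0.7194]
 [ 0.34    0.629 ]
 [ 0.2814 -0.3894]
 [-0.0514  0.3458]
 [ 0.3854 -0.2635]
 [-0.5955 -0.2984]]
[ 0.6176 -0.0597 -1.6079 -0.001 ] -92.12596247998059
[[ 0.469   0.1224]
 [-0.7362  0.2305]
 [-0.0514  0.0519]
 [ 0.4723 -0.5188]
 [-0.7589  0.3918]
 [ 0.2017  0.2888]
 [ 0.379  -0.3239]
 [-0.1201  0.4008]
 [ 0.4839 -0.3177]
 [-0.6559 -0.363 ]]
btn [ 0.6144 -0.2125  0.0797] [np.float64(0.002985525273325432), np.float64(0.002985525273325399)]
hnd [0.6261 0.1037 0.1048] [np.float64(0.0004427678416071645), np.float64(0.00044276784160700403)]
```

View pics/z4.png

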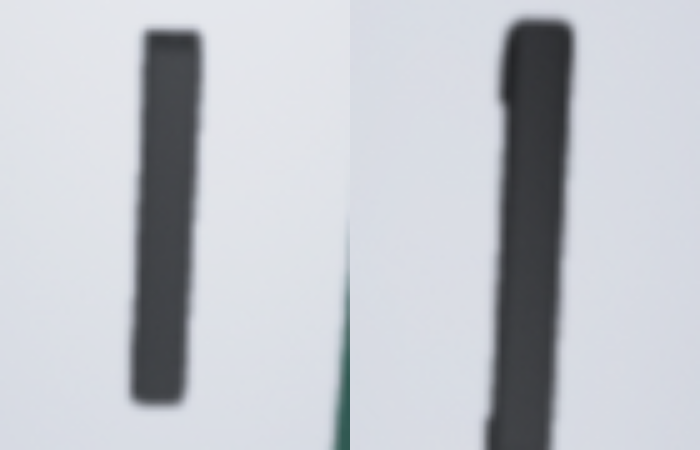

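View pics/z5.png

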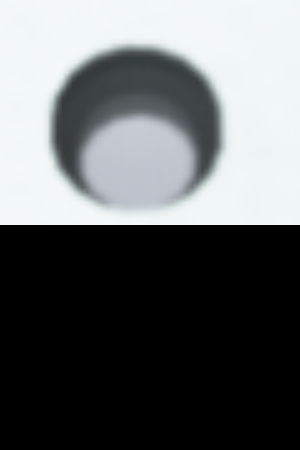

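```bash
python3 - <<'E'
from fit import *
L=[.6176,-.0597,-1.6079]
b,e=tri([ray("wrist",(265+234/5-.4,180+344/5-.4),S[2]["P"]),ray("wrist",(327.4,301.6),S[1]["P"])]);print("btn",b,e)
def toL(w):
    d=np.array(w[:2])-L[:2];c,s=np.cos(L[2]),np.sin(L[2]);return np.array([c*d[0]+s*d[1],-s*d[0]+c*d[1],w[2]])*1000
print(toL(b))
# handle top corners
for i,pts in ((0,[(290+172/5-.4,130+38/5-.4),(290+158/5-.4,130+400/5-.4)]),(1,[(305+(545-350)/5-.4,15+22/5-.4),(305+(520-350)/5-.4,106)])):
    for q in pts:
        w=plane("wrist",q,.108,S[i]["P"]); print(i,w,toL(w))
# cover corners top z=74mm: v0 far corners (275,80)... 
for q in [(275+38/4-.4,45+138/4-.4),(275+373/4-.4,45+150/4-.4)]: print("cov",toL(plane("wrist",q,.074,S[0]["P"])))
# carts: caps
for u in [(191,233),(227,233),(268.5,234),(348,239),(384,240)]: print(plane("top",u,.05))
E
```

```text
btn [ 0.6129 -0.1913  0.1222] [np.float64(0.00026210318412691865), np.float64(0.0002621031841269093)]
[131.677    0.1498 122.1948]
0 [0.6272 0.1477 0.108 ] [-207.581     1.9072  108.    ]
0 [0.6247 0.0592 0.108 ] [-119.0545    2.6504  108.    ]
1 [0.6279 0.1456 0.108 ] [-205.568     2.6877  108.    ]
1 [0.6241 0.0582 0.108 ] [-118.0955    2.1472  108.    ]
cov [-271.2017  -48.2896   74.    ]
cov [-272.0231   52.4904   74.    ]
[0.4294 0.2532 0.05  ]
[0.4321 0.1467 0.05  ]
[0.4321 0.0247 0.05  ]
[ 0.4231 -0.208   0.05  ]
[ 0.4227 -0.3129  0.05  ]
```

```bash
cat >> h.py <<'E'
L=[.6176,-.0597,-1.6079]
PSI=L[2]+np.pi/2
def LW(x,y,z):
    "loader mm -> world m"
    c,s=np.cos(L[2]),np.sin(L[2]);return np.array([L[0]+(c*x-s*y)/1000,L[1]+(s*x+c*y)/1000,z/1000])
def toL(w):
    d=np.array(w[:2])-L[:2];c,s=np.cos(L[2]),np.sin(L[2]);return np.array([c*d[0]+s*d[1],-s*d[0]+c*d[1],w[2]])*1000
E
python3 - <<'E'
from h import *
t0=read_time_s()
q=quat(PSI); p=LW(-163,2.3,104)
move_gripper(0.06)
move_ptp(p+[0,0,.09],q); movel(p+[0,0,.03],q,.2); movel(p,q,.08)
print(read_eef_pos(),toL(read_eef_pos()))
snap("wrist","g1")
move_gripper(0.0,50); print("gap",read_finger_gap(),read_ft_force())
movel(p+[0,0,.02],q,.08); print(read_finger_gap(),read_ft_force()); snap("wrist","g2"); print(read_time_s()-t0,read_time_s())
E
```

```text
[0.6255 0.1031 0.1033] [-162.9684    1.8469  103.3348]
gap 0.013138473923104634 [-0.7076 -0.4077  2.5797]
0.013078152777476374 [-0.5042 -1.1695 -2.9835]
3.2833999999999994 8.4917
```

View pics/g2.png

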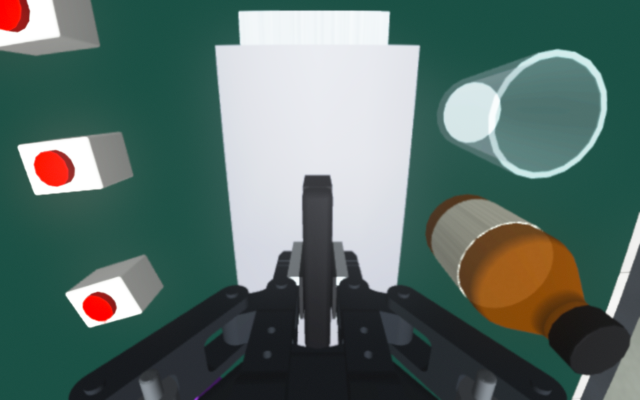

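The cover is held: finger gap 13 mm, and about 3 N of weight on the wrist. Next I'll carry it to the free bench.

```bash
python3 - <<'E'
from h import *
q=quat(PSI); 
p=read_eef_pos(); movel([p[0],p[1],.22],q,.25)
movel([.50,.46,.22],q,.25); movel([.50,.46,.105],q,.2); 
z=.105
while z>.088:
    z-=.002; movel([.50,.46,z],q,.05); f=read_ft_force(); print(round(z,4),read_eef_pos()[2].round(4),f)
    if f[2]>-1.0: break
move_gripper(.05); movel([.50,.46,z+.06],q,.15)
move_ptp([.50,.36,.30],q); snap("wrist","p1"); snap("top","p1t"); print(read_time_s())
E
```

```text
0.103 0.1047 [ 0.0545  0.3706 -3.3828]
0.101 0.1011 [ 0.5223  0.2344 -3.2367]
0.099 0.0987 [ 0.5684  0.0546 -3.2934]
0.097 0.0967 [ 0.4858  0.7013 -2.9909]
0.095 0.0948 [-0.1027  0.4888 -4.2366]
0.093 0.0928 [ 0.7676 -0.2027 -2.8818]
0.091 0.0925 [-3.0045 -2.3286  5.4729]
15.0083
```

View pics/p1.png

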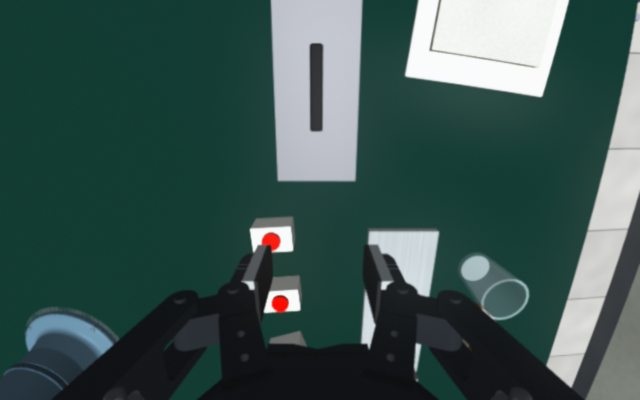

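View pics/p1t.png

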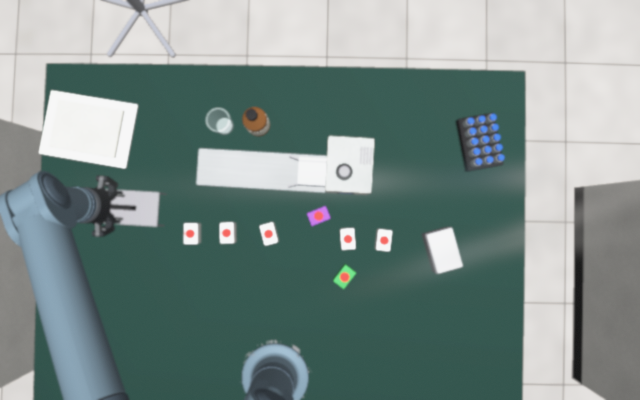

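The cover is standing flat on the bench at (0.50, 0.46), clear of the loader. The view from the cover spot shows cartridges at (271,240) and (281,302), and the white tray stays clear of it. Next I'll look at the first cartridge up close.

```bash
cat >> h.py <<'E'
def find_carts(im,P,ztop=.042,zcap=.05,dbg=None):
    hsv=cv2.cvtColor(im,cv2.COLOR_BGR2HSV)
    red=(((hsv[...,0]<8)|(hsv[...,0]>172))&(hsv[...,1]>150)&(hsv[...,2]>110)).astype(np.uint8)
    wh=((hsv[...,1]<45)&(hsv[...,2]>215)).astype(np.uint8)
    out=[]
    n,lab,st,ce=cv2.connectedComponentsWithStats(red)
    for k in range(1,n):
        if st[k,4]<60: continue
        m=(lab==k).astype(np.uint8)
        u=wh|m
        # component of white touching cap
        r=cv2.dilate(m,np.ones((5,5)))
        u=cv2.morphologyEx(u|r&1,cv2.MORPH_OPEN,np.ones((3,3)))
        n2,l2=cv2.connectedComponents(u); 
        l=l2[int(ce[k][1]),int(ce[k][0])]
        if l==0: continue
        mm=(l2==l).astype(np.uint8)
        c=max(cv2.findContours(mm,0,cv2.CHAIN_APPROX_NONE)[0],key=cv2.contourArea)[:,0]
        if c[:,0].min()<2 or c[:,0].max()>637 or c[:,1].min()<2 or c[:,1].max()>397: continue
        W=np.array([plane("wrist" if dbg is None else dbg,q,ztop,P)[:2] for q in c[::1]])
        (cx,cy),(w,h),a=cv2.minAreaRect((W*1000).astype(np.float32))
        if w<h: a+=90; w,h=h,w
        a=(a+90)%180-90
        cap=plane("wrist" if dbg is None else dbg,ce[k],zcap,P)
        out.append(dict(c=np.array([cx,cy])/1000,wh=(w,h),ang=np.radians(a),cap=cap[:2],uv=ce[k]))
    return out
E
python3 - <<'E'
from h import *
move_ptp([.43,.253,.22],quat(0))
im,P=snap("wrist","c1")
for o in find_carts(im,P): print(o)
tp,PT=snap("top")
o=min(find_carts(im,P),key=lambda o:np.linalg.norm(o["cap"]-[.43,.253]))
print(tri([ray("wrist",o["uv"],P),ray("top",(191,233),PT)]))
print([(np.round(x["at"],1).tolist(),round(x["confidence"],2)) for x in tip_of("wrist","cart1")])
print(read_time_s())
E
```

```text
{'c': array([0.4269, 0.2572]), 'wh': (58.92976760864258, 40.06700134277344), 'ang': np.float64(0.027777929060719558), 'cap': array([0.4271, 0.2579]), 'uv': array([314.8178, 181.2551])}
{'c': array([0.4314, 0.1487]), 'wh': (58.71104049682617, 42.371742248535156), 'ang': np.float64(0.03137186079059229), 'cap': array([0.4316, 0.1508]), 'uv': array([318.728, 270.102])}
{'c': array([0.4309, 0.0321]), 'wh': (58.36528015136719, 27.964954376220703), 'ang': np.float64(0.27951257155197085), 'cap': array([0.4316, 0.0368]), 'uv': array([318.4646, 345.5455])}
(array([0.428 , 0.2557, 0.0412]), [np.float64(0.0009762749807215929), np.float64(0.0009762749807216533)])
[([321.6, 251.1], 0.87), ([317.9, 327.4], 0.79), ([315.6, 170.1], 0.6)]
15.8083
```

View pics/c1.png

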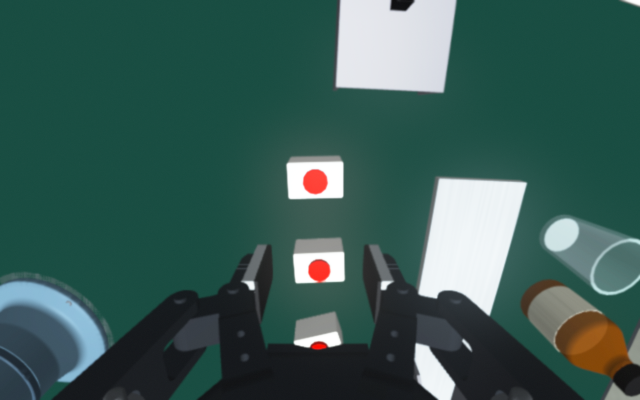

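The close view is a white cartridge with a red cap at (315,181). It measures 59×40 mm, so it's the right kind. I'll grasp this one and place it.

```bash
cat >> h.py <<'E'
SLOTS=[-62-42*i for i in range(6)]
def locate(xy,tag=None,zv=.2):
    move_ptp([xy[0],xy[1],zv],quat(0))
    im,P=snap("wrist",tag)
    os=[o for o in find_carts(im,P) if abs(o["wh"][0]-60)<5 and abs(o["wh"][1]-40)<5 and np.linalg.norm(o["cap"]-xy)<.07]
    return min(os,key=lambda o:np.linalg.norm(o["cap"]-xy)) if os else None
def pick_place(o,slot,zg=.024,dy=0):
    c=(o["c"]+o["cap"])/2; q=quat(o["ang"])
    move_gripper(.082)
    move_ptp([*c,.10],q); movel([*c,zg],q,.12)
    move_gripper(0.0,35); g=read_finger_gap()
    movel([*c,.14],q,.25); g2=read_finger_gap(); f=read_ft_force()
    print("gap",round(g,4),round(g2,4),"F",f)
    if g2<.05: print("LOST"); return False
    t=LW(SLOTS[slot],dy,12+zg*1000+.5); qt=quat(PSI)
    move_ptp([t[0],t[1],.14],qt); movel(t+[0,0,.01],qt,.2); movel(t,qt,.04)
    e=read_eef_pos(); print("place at",toL(e),read_ft_force())
    move_gripper(.078); movel([t[0],t[1],.14],qt,.2)
    return True
E
python3 - <<'E'
from h import *
o=locate((.427,.2575),"c1b"); print(o)
pick_place(o,0)
im,P=snap("wrist","c1c")
for o in find_carts(im,P,.054,.062): print(toL([*o["c"],0]),toL([*o["cap"],0]),o["wh"],np.degrees(o["ang"]-PSI))
print(read_time_s())
E
```

```text
{'c': array([0.4271, 0.257 ]), 'wh': (59.37331771850586, 39.88783645629883), 'ang': np.float64(0.023870229100759657), 'cap': array([0.427 , 0.2578]), 'uv': array([317.7555, 190.1968])}
gap 0.0595 0.0595 F [-0.2359 -0.2073 -2.2796]
place at [-62.0247   0.7822  37.2142] [ 0.6399 -0.1011  0.2039]
[ -81.3292 -178.2587    0.    ] [ -82.3422 -175.7671    0.    ] (56.22972869873047, 36.97257614135742) 18.39976006927062
22.025
```

View pics/c1c.png

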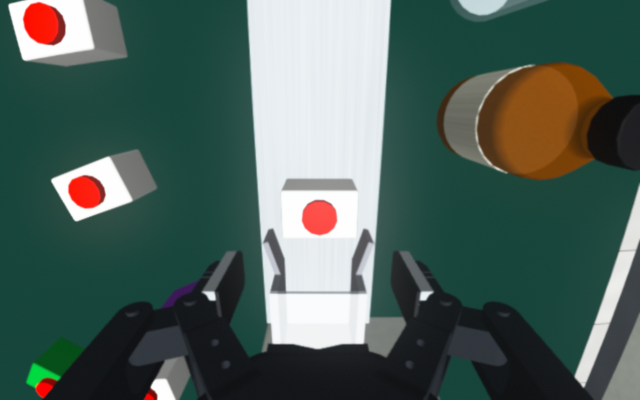

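The first cartridge stands square on the deck, ahead of the guides, with its cap at (319,217). I'll continue with the other four, checking each one's position before grasping.

```bash
python3 - <<'E'
from h import *
for i,xy in enumerate([(.4315,.1495),(.432,.03),(.423,-.206),(.425,-.313)]):
    o=locate(xy,f"d{i+1}")
    print(i+1,o)
    if o is None: break
    if not pick_place(o,i+1): break
im,P=snap("wrist","row1")
hsv=find_carts(im,P,.054,.062)
move_ptp([*LW(-146,0,0)[:2],.30],quat(PSI)); snap("wrist","row2"); print(read_time_s()); snap("top","row2t")
E
```

```text
1 {'c': array([0.4315, 0.1491]), 'wh': (59.15875244140625, 39.81389236450195), 'ang': np.float64(0.0495412877306309), 'cap': array([0.4314, 0.1498]), 'uv': array([316.1555, 189.1122])}
gap 0.06 0.0592 F [-0.1165  0.6064 -1.2827]
place at [-104.1324    0.7336   37.1338] [-0.0166 -0.0819  0.3948]
2 {'c': array([0.4319, 0.0252]), 'wh': (59.462162017822266, 39.787113189697266), 'ang': np.float64(0.28438349318572576), 'cap': array([0.4318, 0.0261]), 'uv': array([316.0241, 194.3434])}
gap 0.0597 0.0594 F [-0.468  -0.4649 -0.9146]
place at [-146.1541    0.6187   37.0273] [-0.2299  1.7587  0.1341]
3 {'c': array([ 0.4223, -0.2079]), 'wh': (58.96941375732422, 39.23576736450195), 'ang': np.float64(0.09930960162181264), 'cap': array([ 0.4221, -0.2071]), 'uv': array([314.7485, 192.0982])}
gap 0.0598 0.0593 F [-0.1332  0.1336 -2.3641]
place at [-188.2311    0.6858   37.132 ] [ 0.0352 -0.4378  0.237 ]
4 {'c': array([ 0.421 , -0.3143]), 'wh': (58.90672302246094, 39.2996826171875), 'ang': np.float64(-0.09588538399359442), 'cap': array([ 0.4209, -0.3135]), 'uv': array([311.6791, 191.9041])}
gap 0.0596 0.0595 F [ 0.5952  0.4646 -1.8063]
place at [-230.2523    0.6446   37.1531] [ 1.0132  0.4998 -0.0526]
51.05
```

View pics/row2.png

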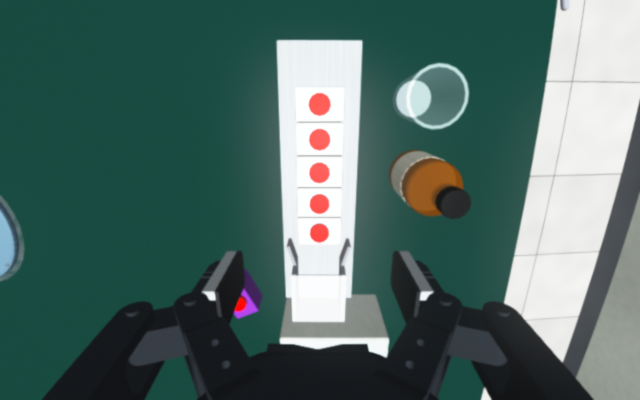

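View pics/row2t.png

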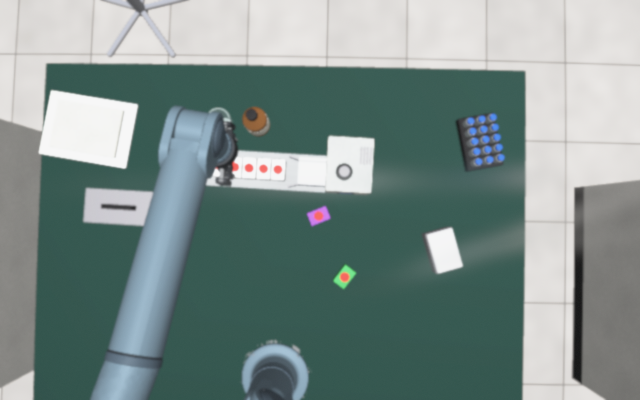

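All five stand in a straight row along the middle line, with caps from (319,104) to (319,233), and none are left on the bench. Next I'll measure the row and push it.

```bash
cat >> h.py <<'E'
def caps(im,P,z=.062):
    hsv=cv2.cvtColor(im,cv2.COLOR_BGR2HSV)
    red=(((hsv[...,0]<8)|(hsv[...,0]>172))&(hsv[...,1]>120)&(hsv[...,2]>110)).astype(np.uint8)
    n,lab,st,ce=cv2.connectedComponentsWithStats(red)
    return [(toL(plane("wrist",ce[k],z,P))[:2].round(1),ce[k].round(1),st[k,4]) for k in range(1,n) if st[k,4]>50]
E
python3 - <<'E'
from h import *
im,P=snap("wrist"); print(*caps(im,P),sep="\n")
q=quat(PSI)
move_gripper(.03)
def at(x,z=37): return LW(x,0,z)
print(read_finger_gap())
move_ptp(at(-285,130),q); movel(at(-285),q,.2); print(toL(read_eef_pos()),read_ft_force())
movel(at(-262),q,.05); c,s=np.cos(L[2]),np.sin(L[2])
def fx(): 
    f=read_ft_force(); return round(-(c*f[0]+s*f[1]),2), f.round(2)   # push reaction along loader x
x=-262
for x in (-250,-240,-220,-200,-180,-160,-150,-145,-140,-137): movel(at(x),q,.04); print(x,toL(read_eef_pos()).round(1),fx())
snap("wrist","push1"); snap("scene","push1s"); print(read_time_s())
E
```

```text
(array([-230.2,    0.5]), array([320.3, 104.6]), np.int32(357))
(array([-188.5,    0.6]), array([320.1, 140. ]), np.int32(320))
(array([-146.5,    0.5]), array([319.8, 173.3]), np.int32(296))
(array([-104.3,    0.7]), array([319.7, 204.6]), np.int32(272))
(array([-62.5,   0.7]), array([319.5, 233.5]), np.int32(256))
(array([  55.8, -118.5]), array([240.1, 304.3]), np.int32(117))
0.03023492103577169
[-284.2189    1.5228   38.6029] [ 0.1363 -0.0862  0.8369]
-250 [-249.4   -0.1   36.9] (np.float64(0.86), array([ 0.54,  0.84, -0.42]))
-240 [-239.     0.1   37. ] (np.float64(2.05), array([-0.4 ,  2.07, -0.53]))
-220 [-217.7    0.1   37.1] (np.float64(0.67), array([-0.23,  0.68, -0.72]))
-200 [-198.2   -0.1   37. ] (np.float64(-0.03), array([ 0.86, -0.06, -0.28]))
-180 [-178.3   -0.    37. ] (np.float64(0.32), array([-0.34,  0.33,  0.15]))
-160 [-158.4   -0.1   37. ] (np.float64(0.43), array([-0.55,  0.45,  0.17]))
-150 [-149.3   -0.    37. ] (np.float64(1.25), array([0.7 , 1.22, 0.49]))
-145 [-144.6   -0.    37. ] (np.float64(1.02), array([0.78, 0.99, 1.02]))
-140 [-139.4   -0.    37. ] (np.float64(2.3), array([0.17, 2.3 , 0.4 ]))
-137 [-136.6    0.    37. ] (np.float64(2.38), array([ 0.56,  2.36, -0.35]))
58.525
```

View pics/push1.png

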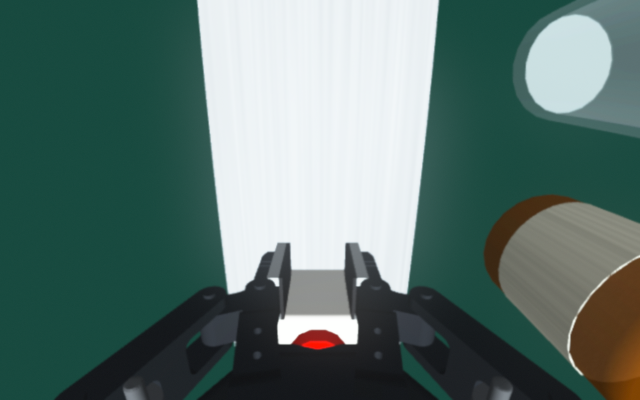

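The rear cartridge's back face is flat against both fingers. I'll keep pushing until it meets the stop.

```bash
python3 - <<'E'
from h import *
q=quat(PSI); c,s=np.cos(L[2]),np.sin(L[2])
def at(x,z=37): return LW(x,0,z)
def fx(): 
    f=read_ft_force(); return round(-(c*f[0]+s*f[1]),2)
x=-137
while x<-122:
    x+=1; movel(at(x),q,.02); pause(.1); f=np.mean([fx() for _ in range(5)]); print(x,toL(read_eef_pos()).round(1),f)
    if f>9: break
movel(at(x-15),q,.1); movel(at(x-15,200),q,.25)
move_ptp(LW(-90,0,320),q); im,P=snap("wrist","push2"); print(*caps(im,P),sep="\n"); snap("scene","push2s"); print(read_time_s())
E
```

```text
-136 [-136.2    0.    37. ] 3.3299999999999996
-135 [-135.1   -0.    37. ] 3.47
-134 [-133.8   -0.    37. ] 2.06
-133 [-132.8   -0.    37. ] 3.9200000000000004
-132 [-131.8   -0.    37. ] 2.81
-131 [-131.4   -0.    37. ] 3.78
-130 [-131.3   -0.    37. ] 5.34
-129 [-131.3   -0.    37. ] 6.790000000000001
-128 [-131.3   -0.    37. ] 7.13
-127 [-131.3   -0.1   37. ] 9.1
(array([-101.1,    0.1]), array([318. , 159.7]), np.int32(270))
(array([-61.3,   0.5]), array([318.2, 188.4]), np.int32(249))
(array([-21.8,   0.2]), array([318. , 215.2]), np.int32(235))
(array([  56.9, -122.8]), array([236.8, 263.6]), np.int32(205))
(array([ 141.1, -290.4]), array([141. , 307.4]), np.int32(189))
63.8083
```

```bash
python3 - <<'E'
import cv2
a=cv2.imread("pics/push2.png")[80:360,250:400];cv2.imwrite("pics/push2z.png",cv2.resize(a,None,fx=2.1,fy=2.1,interpolation=cv2.INTER_CUBIC))
a=cv2.imread("pics/push2s.png")[180:380,200:460];cv2.imwrite("pics/push2sz.png",cv2.resize(a,None,fx=2.9,fy=2.9,interpolation=cv2.INTER_CUBIC))
E
```

```text
(no output)
```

View pics/push2z.png

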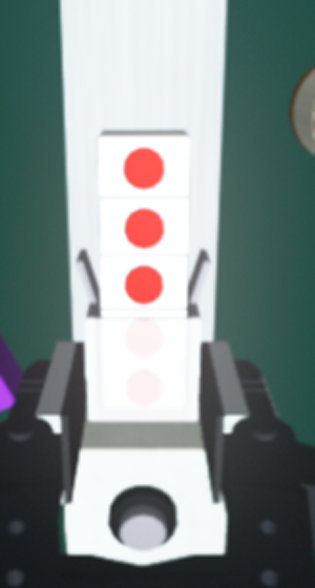

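View pics/push2sz.png

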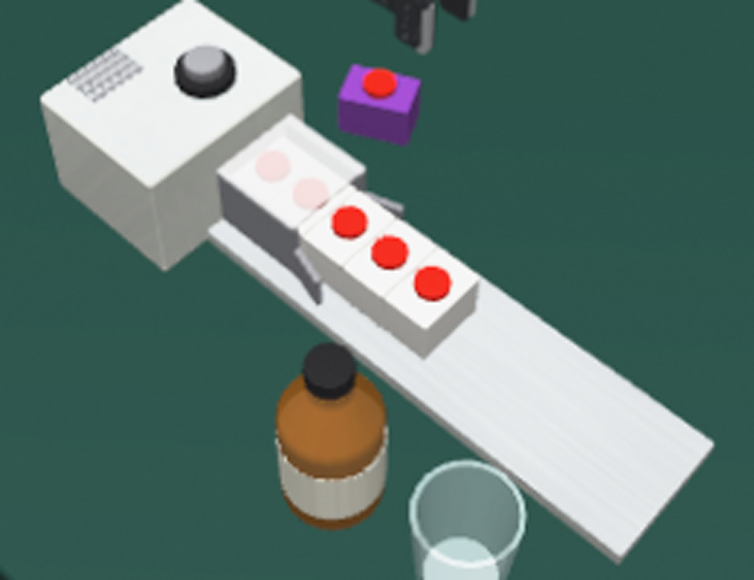

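The row hit the stop hard at TCP x = −131.3, two cartridges are under the hood, and the gaps are closed. Outside caps read at −101, −61 and −22 mm, within 0.5 mm of the middle line. Next I'll measure the cover before regrasping it.

```bash
python3 - <<'E'
from h import *
move_gripper(.06)
move_ptp([.50,.44,.32],quat(PSI)); pause(.2); im,P=snap("wrist","cv1")
import pickle; pickle.dump(P,open("cv1.pkl","wb"))
a=im[60:300,250:400];o=cv2.resize(a,None,fx=4,fy=4,interpolation=cv2.INTER_CUBIC)
cv2.imwrite("pics/cv1z.png",cv2.resize(a,None,fx=2.45,fy=2.45,interpolation=cv2.INTER_CUBIC))
hsv=cv2.cvtColor(im,cv2.COLOR_BGR2HSV)
m=((hsv[...,1]<60)&(hsv[...,2]>150)).astype(np.uint8)
dk=((hsv[...,2]<90)&(hsv[...,1]<60)).astype(np.uint8)
n,l,st,ce=cv2.connectedComponentsWithStats(m)
for k in range(1,n):
    if st[k,4]>3000:
        c=max(cv2.findContours((l==k).astype(np.uint8),0,cv2.CHAIN_APPROX_NONE)[0],key=cv2.contourArea)[:,0]
        W=np.array([plane("wrist",q,.062,P)[:2] for q in c]); print(st[k],cv2.minAreaRect((W*1000).astype(np.float32)))
n,l,st,ce=cv2.connectedComponentsWithStats(dk)
for k in range(1,n):
    if 200<st[k,4]<4000:
        c=max(cv2.findContours((l==k).astype(np.uint8),0,cv2.CHAIN_APPROX_NONE)[0],key=cv2.contourArea)[:,0]
        W=np.array([plane("wrist",q,.096,P)[:2] for q in c]); print("dk",st[k],cv2.minAreaRect((W*1000).astype(np.float32)))
E
```

```text
[  396     0   166   149 19132] ((705.01513671875, 557.9078979492188), (182.1227569580078, 175.41671752929688), 81.5137939453125)
[  539    28   101   353 14141] ((927.6746215820312, 308.3131408691406), (597.8464965820312, 83.33003234863281), 89.99857330322266)
[  275    64    81   165 11532] ((500.1756591796875, 458.9927978515625), (218.1020965576172, 100.04991912841797), 87.75901794433594)
dk [616  11  24  21 339] ((865.7597045898438, 606.30859375), (30.90617561340332, 16.834259033203125), 12.513766288757324)
dk [311 119  10  73 716] ((499.92462158203125, 459.65216064453125), (87.9493408203125, 11.288455963134766), 87.86945343017578)
dk [ 225  246   37   74 1288] ((388.73486328125, 285.99700927734375), (121.56953430175781, 49.29731369018555), 70.38392639160156)
dk [  95  304  138   96 3533] ((227.82513427734375, 135.39039611816406), (326.15185546875, 94.03488159179688), 44.3203239440918)
```

View pics/cv1z.png

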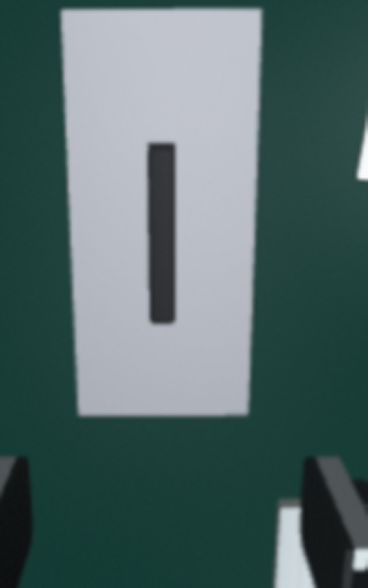

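The cover stands square at (0.500, 0.459), top face 218×100 mm, with the handle centred. I'll regrasp it and place it over the row, its centre at loader x ≈ −146.

```bash
python3 - <<'E'
from h import *
q=quat(PSI); h=np.array([.5000,.4594,0])
move_ptp(h+[0,0,.18],q); movel(h+[0,0,.0925],q,.12); pause(.2); print(read_eef_pos())
move_gripper(0,50); print(read_finger_gap())
movel(h+[0,0,.12],q,.1); movel(h+[0,0,.24],q,.25); print(read_ft_force(),read_finger_gap())
t=LW(-147,0,0)
movel([t[0],t[1],.24],q,.25); pause(.3); print(toL(read_eef_pos()))
movel([t[0],t[1],.125],q,.12); pause(.2)
z=.112; movel([t[0],t[1],z],q,.05); snap("wrist","cp0"); print(toL(read_eef_pos()),read_ft_force())
while z>.098:
    z-=.0015; movel([t[0],t[1],z],q,.03); pause(.1); f=np.mean([read_ft_force()[2] for _ in range(4)]); print(round(z,4),toL(read_eef_pos()).round(1),f.round(2))
    if f>-.5: break
print(read_time_s())
E
```

```text
[0.5007 0.4598 0.0937]
0.0135108907151978
[ 0.2416  0.4925 -4.3019] 0.012897939918285119
[-147.798    -0.1133  239.9613]
[-146.9158   -0.2391  111.6065] [ 0.2529  0.7068 -2.5605]
0.1105 [-147.     0.1  110.6] -1.93
0.109 [-147.   -0.  109.] -2.53
0.1075 [-147.    -0.   107.5] -2.73
0.106 [-147.   -0.  106.] -3.05
0.1045 [-147.     0.4  104.7] -2.24
0.103 [-147.     0.4  104.7] 6.3
75.1583
```

View pics/cp0.png

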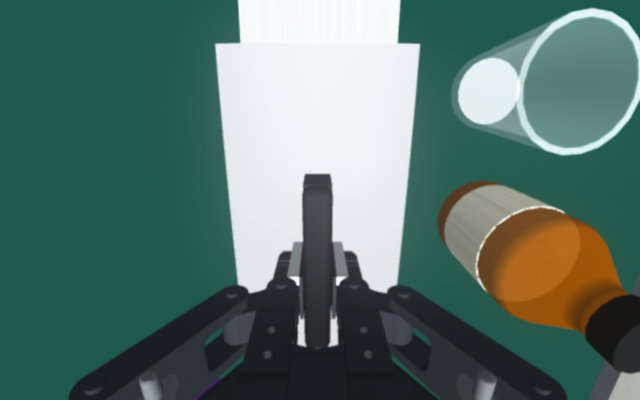

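```bash
python3 - <<'E'
from h import *
q=quat(PSI); t=LW(-147,0,0)
movel([t[0],t[1],.1045],q,.03); move_gripper(.05); movel([t[0],t[1],.2],q,.15)
move_ptp(LW(-110,0,320),q); pause(.2); im,P=snap("wrist","cp1"); snap("scene","cp1s"); print(read_time_s())
import pickle; pickle.dump(P,open("cp1.pkl","wb"))
cv2.imwrite("pics/cp1z.png",cv2.resize(im[60:290,250:400],None,fx=2.5,fy=2.5,interpolation=cv2.INTER_CUBIC))
s=cv2.imread("pics/cp1s.png")[180:380,200:460];cv2.imwrite("pics/cp1sz.png",cv2.resize(s,None,fx=2.9,fy=2.9,interpolation=cv2.INTER_CUBIC))
E
```

```text
77.5
```

View pics/cp1z.png

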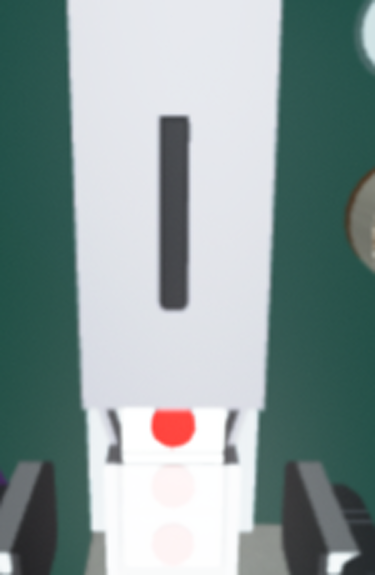

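View pics/cp1sz.png

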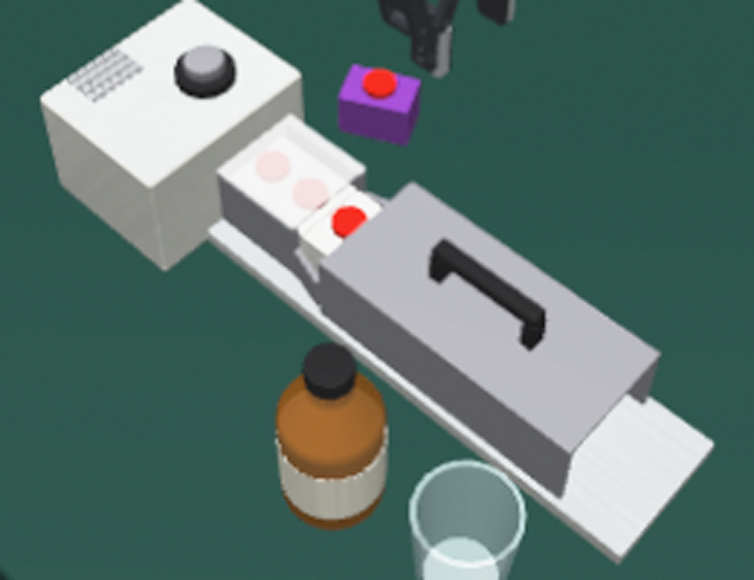

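```bash
python3 - <<'E'
from h import *
import pickle
P=pickle.load(open("cp1.pkl","rb"))
for u in [(83,408),(265,408)]: print(toL(plane("wrist",(250+u[0]/2.5-.3,60+u[1]/2.5-.3),.074,P)))
for u in [(174,118),(174,308)]: print(toL(plane("wrist",(250+u[0]/2.5-.3,60+u[1]/2.5-.3),.107,P)))
# view from the other side to see gap
q=quat(PSI); move_gripper(0.0)
move_ptp(LW(60,0,300),q); pause(.2); im,P=snap("wrist","cp2")
cv2.imwrite("pics/cp2z.png",cv2.resize(im[20:170,240:400],None,fx=4.5,fy=4,interpolation=cv2.INTER_CUBIC)); pickle.dump(P,open("cp2.pkl","wb")); print(read_time_s())
E
```

```text
[-36.7253 -49.4358  74.    ]
[-37.0822  51.3066  74.    ]
[-190.083     0.2348  107.    ]
[-102.672    0.588  107.   ]
79.0
```

View pics/cp2z.png

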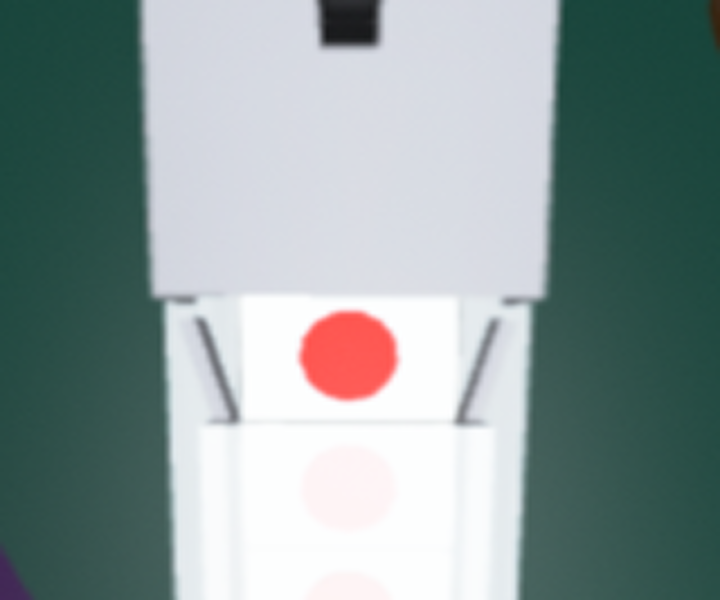

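The cover is square, its front edge is at x = −37 mm (about 6 mm before the guides), and both guides are visible and free. Now the button.

```bash
python3 - <<'E'
from h import *
q=quat(PSI); b=np.array([.6129,-.1913,0])
move_ptp(b+[0,0,.19],q); movel(b+[0,0,.15],q,.1); pause(.3)
f0=np.mean([read_ft_force()[2] for _ in range(5)]); print(f0,read_eef_pos(),read_finger_gap())
z=.146
while z>.120:
    z-=.001; movel(b+[0,0,z],q,.03); pause(.08); f=np.mean([read_ft_force()[2] for _ in range(4)])-f0; print(round(z,4),read_eef_pos()[2].round(4),f.round(2))
    if f>14: break
snap("wrist","bt"); snap("scene","bts"); pause(.4)
movel(b+[0,0,.2],q,.15); print(read_time_s())
move_ptp(LW(60,0,300),q); pause(.2); snap("wrist","fin1"); move_ptp([.42,.2,.35],quat(.3)); snap("scene","fins"); snap("top","fint")
E
python3 - <<'E'
import cv2
s=cv2.imread("pics/bts.png")[140:340,190:450];cv2.imwrite("pics/btsz.png",cv2.resize(s,None,fx=2.9,fy=2.9,interpolation=cv2.INTER_CUBIC))
E
```

```text
-0.07432036921505383 [ 0.6132 -0.1916  0.1506] -0.00011539341961845749
0.145 0.1454 1.77
0.144 0.1443 2.38
0.143 0.1433 2.88
0.142 0.1423 3.34
0.141 0.1412 4.03
0.14 0.1402 5.34
0.139 0.1402 8.77
0.138 0.1401 12.97
0.137 0.14 17.98
84.575
```

View pics/btsz.png

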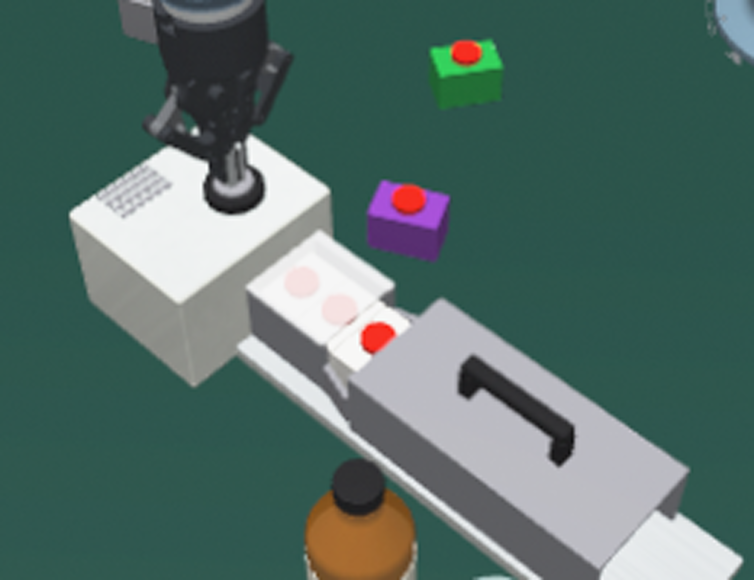

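View pics/fins.png

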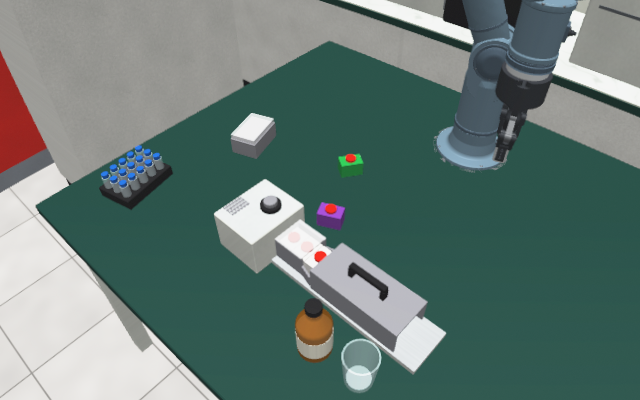

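View pics/fint.png

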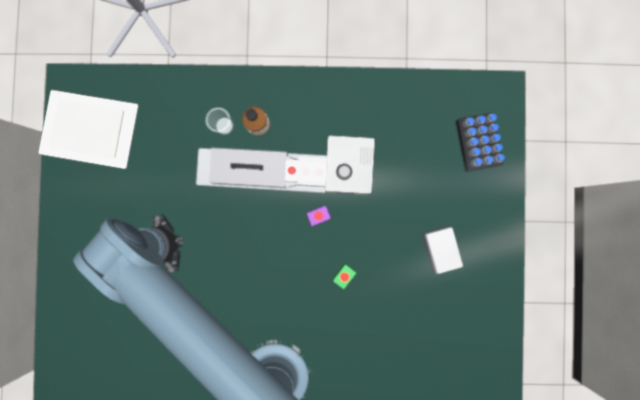

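View pics/fin1.png

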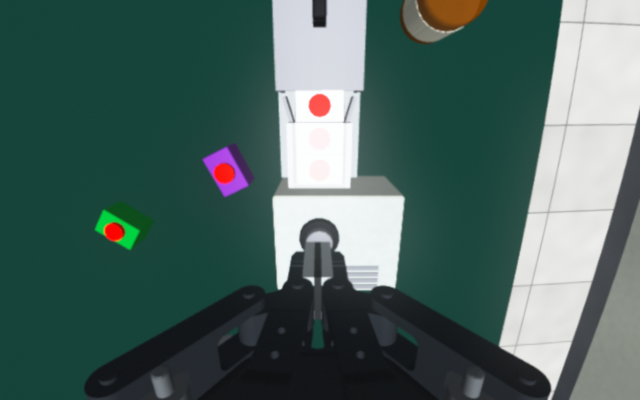

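The button's spring force rose to 5.3 N, then it turned rigid up to 18 N, so it bottomed out. The last views show the cover, row and bystanders all in place.

```bash
python3 - <<'E'
from h import *
print(read_time_s(),sign_off())
E
```

```text
the job is handed in; nothing more can be done
86.8917 None
```

The job is handed in at 86.9 s of the 210 s allowed. All the steps were done in the order asked, and no check failed.

- **Cover off:** I set it down flat on the free bench at (0.50, 0.46), clear of the loader.
- **Row:** Only five white cartridges were present; I left the green and purple look-alikes alone. The five stood in a row within 1 mm of the deck's middle line.
- **Push:** I pushed the row as one block until it met a hard stop at the expected place, at about 9 N. Two cartridges are under the hood and three are outside, all close together. The outside caps read within 0.5 mm of the middle line.
- **Cover back:** It sits square on the deck over the outside cartridges. Its front edge is about 6 mm before the guides.
- **Start button:** Force rose to 5.3 N over the travel, then the button turned rigid up to 18 N, so it went fully down.

**Bystanders:** The last scene and top views show the bottle, beaker, tip box and look-alikes where they started. I saw no cartridge knocked aside.

**Disagreement in the measurements:** The first cartridge's cap triangulated at 41 mm high against the stated 50 mm. That used a top-view pixel I read by eye. I used the stated heights, and the grasps, placing and seating heights agreed with them.

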